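# Hang the pierced plaque on the drying rail

### The job

Take the pierced plaque (the one with an eye) out of the slotted rack and hang it by its eye on the upturned hook of the drying rail's trolley, without forcing it (fired clay is brittle), and let go of it while the trolley is still well short of the drip tray. Then push the trolley along the rail until the plaque hangs, at rest, over the middle of the drip tray's length. Leave the other two plaques, the pinch pot and the glaze jars where they are.

Things in the scene. Friction and masses are not known exactly. Their poses are not given: they have to be found in the camera images.
- plaque: Pierced plaque: a terracotta plate, lower part glazed white, 10 mm thick, 100 mm wide, 150 mm tall, about 0.28 kg, standing upright in one of the rack's three slots. Origin at the centre of its lower edge; z up along its height, y along its width, x through its thickness (both faces alike). Its through-hole (eye), 22 mm across, is centred 95 mm above the origin, 55 mm below the top edge.
- plaque_eye (a point): Centre of the plaque's eye, in the middle of its thickness; axes as the plaque: x is the hole's axis, z towards the top edge, 55 mm away.
- blank_plaque: Plaque of the same clay without a hole, 10 x 100 x 145 mm tall, in another slot of the rack; origin at the centre of its lower edge. Leave alone.
- short_plaque: Shorter plaque without a hole, 10 x 90 x 115 mm tall, in the third slot; origin at the centre of its lower edge. Leave alone.
- rack: Wooden rack fixed to the table, 240 (x) x 120 (y) x 42 mm tall; origin at the centre of its underside. Three slots across it, along its y, at x = -75, 0, +75 mm; each 12 mm wide, floor 12 mm above the table, rib tops at 42 mm; the plaques stand in them with their faces towards the rack's x.
- rail: Drying rail fixed to the table: a 16 mm steel bar along the body's y, 187 mm above the table, between two wooden posts 26 mm square and 202 mm tall at y = +-235 mm. Origin on the table under the middle of the bar; x is level, across the rail, towards the side on which the hook sticks out (away from the robot).
- trolley (a joint): Trolley's position along the rail in m, 0 at the rail's -y end, growing towards +y, at most 0.30; it slides stiffly and stays where left. The trolley is an aluminium block 57 (x) x 46 (y) x 36 mm on the bar, reaching from 35 mm behind the bar to 22 mm in front of it, its top 208 mm above the table.
- hook_seat (a point): Point on the axis of the hook's level shank, 205 mm above the table and 40 mm in front of the bar (rail's +x), 18 mm from the trolley's block; axes as the rail. The hook is a 10 mm round steel rod: level along +x to 27 mm past this point, then bent up by 60 degrees for 26 mm more, still going along +x. A plaque hanging plumb has its eye 6 mm below this.
- hook_tip (a point): Centre of the round end of the hook's bent-up end: 40 mm from hook_seat along the rail's x and 22.5 mm above it (the round end reaches 5 mm farther). The eye is too small to pass the bent end with the plaque upright: it must be tilted, its lower edge towards the rail's +x, by some 30 to 45 degrees.
- push_post (a point): Top of the upright steel post, 14 mm in diameter, on the rear (rail's -x) end of the trolley, 64 mm behind hook_seat; it stands 43 mm tall above the trolley's block, its top 251 mm above the table. For pushing the trolley.
- tray: White plastic drip tray fixed to the table under the far part of the rail, 120 (x) x 160 (y, along the rail) x 28 mm; origin at the centre of its underside, axes as the rail.
- pinch_pot: Grey clay bowl, 84 mm across, 60 mm tall; origin at the centre of its underside. Leave alone.
- glaze_jar: Closed jar, 68 mm across, 95 mm tall; origin at the centre of its underside. Leave alone.
- glaze_jar2: Closed jar, 60 mm across, 85 mm tall; origin at the centre of its underside. Leave alone.
There are look-alikes about, which are no part of the job. Leave any yellow look-alike of the plaque alone. What is shaped like the tray but purple is not meant.

How it is judged:
By the outcome, as a careful person would: the job done as asked, in the order asked, and still so for the second after the job is handed in, with the robot touching nothing.
It also fails if it takes over 51 s, if anything falls off the work surface, if the arm or the gripper's body presses on something with over 40 N, if the wrist force passes 120 N, or if a joint passes its speed limit or range.

### The arm

A 7-joint arm with a two-finger parallel gripper is mounted at the origin on the work surface. World frame = base frame: x ahead of the robot, y to its left, z up, the work surface at z = 0. Lengths are in m, angles in rad, forces in N, time in s.
With the tool pointing down it reaches from about 0.425 to 0.925 m from the base axis. Payload 6.8 kg.
Tool frame: the origin (TCP) lies midway between the tips of the shut fingers; the grasp point (between the pads) lies 19 mm behind it; z points along the fingers, y is the line along which they close (so a half turn about z gives the same grasp; the last joint's range is limited). The gripper opens to 85 mm and grips with 20 to 120 N. Pads are 22 mm wide; open, the fingers measure 114 mm over their backs; the gripper's body (76 mm by 85 mm) begins 54 mm behind the grasp point. The pads swing forward as they close: fully open they stand 13 mm farther back than shut.
Start: joints at [-1.365, 0.477, 0.022, 1.555, -0.011, 1.109, -0.083], TCP at [0.208, 0.642, 0.231] pointing down, gripper open.
Joint ranges: [-2.96, 2.96], [-0.34, 2.1], [-1.41, 1.46], [0.24, 2.44], [-1.37, 4.51], [0.17, 1.92], [-2.96, 2.96]. Speed limits (rad/s): [2.39, 2.39, 3.14, 3.14, 3.14, 3.14, 3.14].

### API

Orientations are given as a unit quaternion [w, x, y, z].
In Python, from station import bot gives the robot as it stands.
- The arm moves only by the tool jog_arm, never from a script. Its argument "rows" is a list of rows, each an object of numbers: "fingers": the finger opening in mm, from 0 to 85.4; "x", "y", "z": the shift along the tool's x, y, z in mm; "ax", "ay", "az": the turn, a rotation vector about the tool's x, y, z in degrees. A call has exactly 8 rows; each row shifts and turns the commanded pose from where the row before left it, along the tool's axes as they then stand; what a row does not reach is not made up. A row lasts 1/10 s, in which the tool goes at most 50 mm and 8.59 degrees, less where a joint would pass 70% of its speed; a pose out of reach is approached as far as the arm can. A call with a gripper value outside its range is refused whole. The fingers move at their own pace and stop on an object; "force" is the grip in N (left out, the last holds). Time passes only in rows, so rows that do not move let the fingers close, or fill a call up. It gives the time, the measured TCP pose, the force, the opening and the grip force at its end, in the units of the state.
- bot.get_obs(): the state, without advancing time (a new reading comes with each control period).
- bot.read_camera(name): name is "scene" or "top" or "wrist"; returns a dict with "pixels" (420x560x3 uint8, red, green, blue), "vertical_fov" (degrees; the focal length in pixels is half the picture's height over the tangent of half this angle, whatever the lens; pixels are square), "cx", "cy" (the principal point, pixels), "world_from_camera" (4x4, takes a point from camera to world coordinates). Camera axes: x right, y down, z forward; pixel columns grow to the right and rows downward; lengths in m; the calibration is good to about 2 mm. A picture is of the moment at which its call begins. There is no depth.
- bot.hand_in(): hands the job in; it is judged then, once.
The state is a dict: "t": time; "q": joint angles; "joint_vel": joint speeds; "joint_torque": joint torques, N m; "eef_pos": TCP position; "tool_rot": TCP orientation; "contact_force": force on the tool from outside, world axes, zero at the start; "torque": the same for the moment, N m; "gripper_width": opening from 0.0 (shut) to 1.0 (fully open); "grasp_force": force on a finger pad.
Only numpy, scipy, OpenCV 4.12 (cv2) and the standard library are available. Lean on these libraries where they do the work, as an engineer would, in place of code of your own. Each camera call takes 0.05 s, during which the arm holds its last target. There are 200 camera calls.

## Working session

There is one attempt and no reset: what is moved stays moved. The work goes in short steps, Python scripts to look and compute and a tool call to move; the robot and the scene stay as the last step left them, time stands still between calls to the robot, and variables do not carry over. Pictures are saved under pics/ and viewed, at most 13 in all, crops included, and the job is handed in when it is done.

Besides the shell and the picture viewer there is one more tool, called after ">>>" as name(argument=value, ...), one argument or row to a line, values as JSON. jog_arm: Moves the arm, as the interface text tells. Its arguments: {"type":"object","properties":{"rows":{"type":"array","items":{"type":"object","properties":{"fingers":{"type":"number"},"x":{"type":"number"},"y":{"type":"number"},"z":{"type":"number"},"ax":{"type":"number"},"ay":{"type":"number"},"az":{"type":"number"}}}},"force":{"type":"number"}},"required":["rows"]}

```bash
mkdir -p pics; ls; python3 - <<'E'
from station import bot
import cv2,numpy as np
o=bot.get_obs();print({k:np.round(v,3) for k,v in o.items()})
for n in("scene","top"):
    c=bot.read_camera(n);cv2.imwrite(f"pics/{n}0.png",c["pixels"][:,:,::-1])
    print(n,c["vertical_fov"],c["cx"],c["cy"],np.round(c["world_from_camera"],3).tolist())
E
```

```text
pics
{'t': np.float64(0.0), 'q': array([-1.365,  0.478,  0.022,  1.556, -0.012,  1.109, -0.083]), 'joint_vel': array([ 0.   , -0.001, -0.001, -0.001, -0.   ,  0.001, -0.001]), 'joint_torque': array([ 1.0000e-03, -5.9646e+01,  1.6080e+00, -2.8119e+01,  1.2000e-02,
        9.0000e-03, -0.0000e+00]), 'eef_pos': array([0.208, 0.641, 0.23 ]), 'tool_rot': array([-0.   ,  0.156,  0.988, -0.001]), 'contact_force': array([-0.768, -0.168,  0.023]), 'torque': array([ 0.013, -0.001, -0.049]), 'grasp_force': np.float64(0.0), 'gripper_width': np.float64(0.999)}
scene 45.31342235130196 274.56563921472446 198.96559743524233 [[-0.722, 0.562, -0.403, 0.984], [0.691, 0.595, -0.41, 0.391], [0.009, -0.575, -0.818, 1.017], [0.0, 0.0, 0.0, 1.0]]
top 57.689582631432835 281.0292826586283 204.9008428535408 [[0.01, -0.981, 0.192, 0.356], [-1.0, -0.011, -0.006, -0.059], [0.008, -0.192, -0.981, 1.093], [0.0, 0.0, 0.0, 1.0]]
```

View pics/scene0.png

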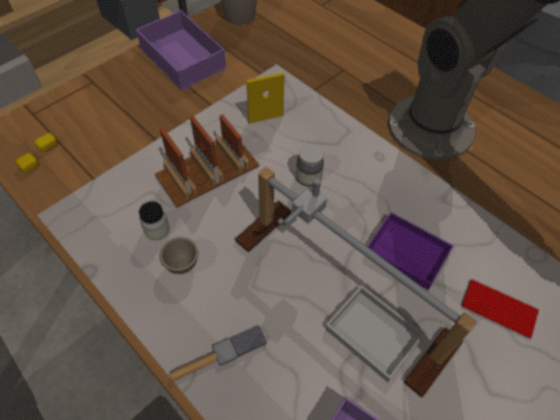

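View pics/top0.png

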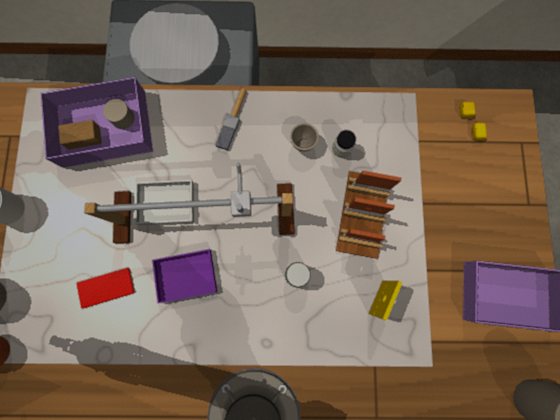

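```bash
python3 - <<'E'
import cv2,numpy as np
a=cv2.imread("pics/scene0.png")[100:210,145:265];b=cv2.imread("pics/top0.png")[160:265,330:420]
f=lambda i,w:cv2.resize(i,(w,580),interpolation=cv2.INTER_CUBIC)
cv2.imwrite("pics/crop1.png",np.hstack([f(a,420),f(b,370)]))
E
```

```text
(no output)
```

View pics/crop1.png

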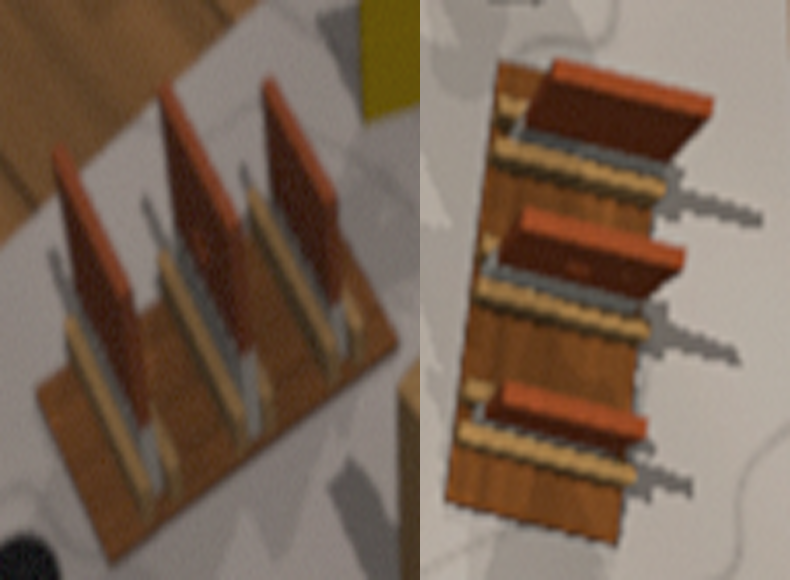

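```bash
cat > h.py <<'E'
import cv2,numpy as np
from station import bot
def cam(n):return bot.read_camera(n)
def foc(c):return c["pixels"].shape[0]/2/np.tan(np.radians(c["vertical_fov"])/2)
def ray(c,u,v):
    T=np.array(c["world_from_camera"]);f=foc(c)
    return T[:3,3],T[:3,:3]@np.array([(u-c["cx"])/f,(v-c["cy"])/f,1])
def onz(c,u,v,z):
    o,d=ray(c,u,v);return o+d*(z-o[2])/d[2]
def proj(c,p):
    T=np.array(c["world_from_camera"]);q=T[:3,:3].T@(np.array(p)-T[:3,3]);return q[:2]/q[2]*foc(c)+[c["cx"],c["cy"]]
def tri(rs):
    A=sum(np.eye(3)-np.outer(d,d)/(d@d) for o,d in rs);b=sum((np.eye(3)-np.outer(d,d)/(d@d))@o for o,d in rs)
    return np.linalg.solve(A,b)
def blobs(m,amin=15):
    n,l,s,c=cv2.connectedComponentsWithStats(m.astype(np.uint8));return [(s[i],c[i],l==i) for i in range(1,n) if s[i][4]>=amin]
E
python3 - <<'E'
from h import *
c=cam("top");p=c["pixels"];h=cv2.cvtColor(p,cv2.COLOR_RGB2HSV)
H,S,V=[h[...,i].astype(int) for i in range(3)]
m=(H<12)&(S>150)&(V>110); m[:,:330]=0;m[:,420:]=0
for s,ce,l in blobs(m,20):
    r=cv2.minAreaRect(np.argwhere(l)[:,::-1].astype(np.float32));print("top edge",s,ce.round(1),r)
    for z in(.157,.162,.127):print(z,[onz(c,*q,z).round(4)[:2].tolist() for q in cv2.boxPoints(r)],onz(c,*ce,z).round(4))
m=(H>9)&(H<24)&(S>80)&(V>130);m[:,330:]=0;m[:150]=0;m[260:]=0
for s,ce,l in blobs(m,20):print("post",s,ce.round(1),onz(c,*ce,.202).round(4))
m=(H>105)&(S<60)
a=p[150:225,70:310,::-1];b=p[158:225,205:272,::-1]
out=np.vstack([cv2.resize(a,(790,247),interpolation=2),cv2.resize(cv2.hconcat([b,cam("scene")["pixels"][172:239,265:332,::-1].copy()]),(690,345),interpolation=2)if 0 else np.pad(cv2.resize(cv2.hconcat([np.ascontiguousarray(b),np.ascontiguousarray(cam("scene")["pixels"][172:239,265:332,::-1])]),(690,345),interpolation=2),((0,0),(0,100),(0,0)))])
cv2.imwrite("pics/crop2.png",out)
E
```

```text
top edge [362 171  39  10 126] [380.9 175.6] ((381.0792541503906, 175.57736206054688), (38.82345199584961, 3.1943345069885254), 10.619654655456543)
0.157 [[0.623, -0.2689], [0.6313, -0.2706], [0.6136, -0.3672], [0.6053, -0.3653]] [ 0.6183 -0.3177  0.157 ]
0.162 [[0.6215, -0.2678], [0.6298, -0.2695], [0.6122, -0.3656], [0.604, -0.3637]] [ 0.6169 -0.3163  0.162 ]
0.127 [[0.6315, -0.2756], [0.6401, -0.2774], [0.6218, -0.3771], [0.6133, -0.3751]] [ 0.6267 -0.326   0.127 ]
top edge [355 197  39  11 159] [373.1 202.4] ((374.02264404296875, 202.37924194335938), (39.00774002075195, 4.300065994262695), 10.619654655456543)
0.157 [[0.5517, -0.2485], [0.5626, -0.2507], [0.5452, -0.3465], [0.5344, -0.344]] [ 0.5485 -0.2952  0.157 ]
0.162 [[0.5507, -0.2474], [0.5615, -0.2497], [0.5442, -0.345], [0.5335, -0.3425]] [ 0.5475 -0.2939  0.162 ]
0.127 [[0.558, -0.2545], [0.5692, -0.2569], [0.5513, -0.3558], [0.5401, -0.3532]] [ 0.5547 -0.3028  0.127 ]
top edge [350 229  35  10 148] [366.6 233.5] ((367.07696533203125, 233.6154022216797), (34.90867233276367, 4.314554691314697), 11.309932708740234)
0.157 [[0.4723, -0.2341], [0.4829, -0.2365], [0.4668, -0.3206], [0.4563, -0.3181]] [ 0.4698 -0.2762  0.157 ]
0.162 [[0.4717, -0.2332], [0.4822, -0.2355], [0.4662, -0.3192], [0.4558, -0.3167]] [ 0.4692 -0.275   0.162 ]
0.127 [[0.4761, -0.2397], [0.4869, -0.2422], [0.4703, -0.329], [0.4595, -0.3264]] [ 0.4734 -0.2832  0.127 ]
post [282 193  11  10 102] [286.9 197.6] [ 0.5485 -0.078   0.202 ]
post [ 84 203  10  10  85] [ 88.9 207.3] [0.5196 0.3908 0.202 ]
```

View pics/crop2.png

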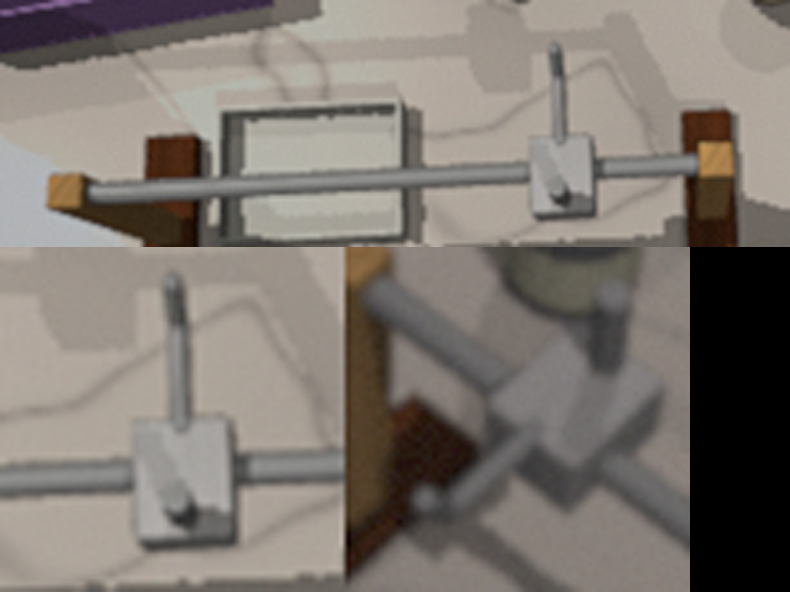

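```bash
python3 - <<'E'
from h import *
c=cam("top");s=cam("scene")
C=np.array([.534,.1564]);ry=np.array([-.0615,.998]);rx=np.array([.998,.0615])
R=lambda n,P:print(n,P.round(4),"rail xy",((P[:2]-C)@rx).round(4),((P[:2]-C)@ry).round(4))
R("post top",onz(c,239.2,208.7,.251));R("post tri",tri([ray(c,239.2,208.7),ray(s,317,181.3)]));R("post sc",onz(s,317,181.3,.251))
R("tip",onz(c,238.4,163.8,.2275));R("tip tri",tri([ray(c,238.4,163.8),ray(s,281.1,221.1)]));R("tip sc",onz(s,281.1,221.1,.2275))
R("shank",onz(c,239.2,177,.205));R("shank2",onz(c,240,191.6,.205))
for q in((137.5,182.5),(192.2,180.1),(194,221.7),(135.3,223)):R("tray",onz(c,*q,.028))
p=c["pixels"];h=cv2.cvtColor(s["pixels"],cv2.COLOR_RGB2HSV)
for q in((.5485,-.078),(.5196,.3908)):print("post in scene",proj(s,[*q,.202]))
h=h.astype(int);m=(h[...,0]>9)&(h[...,0]<24)&(h[...,1]>80)&(h[...,2]>130)
for k in((268,174),(462,325)):
  for t in blobs(m,10):
    if abs(t[1]-k).max()<15:print(t[0],t[1])
print("eye in scene",proj(s,[.5475,-.297,.107]),"plaque top",proj(s,[.5475,-.297,.162]))
E
```

```text
post top [0.5113 0.03   0.251 ] rail xy -0.0305 -0.1247
post tri [0.5135 0.03   0.2425] rail xy -0.0283 -0.1249
post sc [0.5193 0.0331 0.251 ] rail xy -0.0223 -0.1221
tip [0.6233 0.0377 0.2275] rail xy 0.0818 -0.124
tip tri [0.6222 0.039  0.2278] rail xy 0.0808 -0.1226
tip sc [0.6211 0.0402 0.2275] rail xy 0.0798 -0.1213
shank [0.5972 0.0372 0.205 ] rail xy 0.0558 -0.1228
shank2 [0.5612 0.0342 0.205 ] rail xy 0.0197 -0.1236
tray [0.6255 0.3474 0.028 ] rail xy 0.1031 0.185
tray [0.6345 0.1911 0.028 ] rail xy 0.1024 0.0285
tray [0.5137 0.1795 0.028 ] rail xy -0.0188 0.0243
tray [0.5082 0.344  0.028 ] rail xy -0.0142 0.1888
post in scene [266.12285388 172.11134244]
post in scene [467.59796649 321.11300584]
[261 170  11   8  46] [266.65217391 173.2826087 ]
eye in scene [203.88545404 144.00703386] plaque top [201.36386545 128.12046851]
```

>>> jog_arm(
  rows=[
    {"fingers": 40, "z": -15, "az": 8.5},
    {"z": -15, "az": 8.5},
    {"z": -15, "az": 8.5},
    {"z": -15, "az": 8.5},
    {"z": -15, "az": 8.5},
    {"z": -15, "az": 8.5},
    {"z": -15, "az": 8.5},
    {"z": -15, "az": 8.5},
  ],
)

```text
invalid input
```

>>> jog_arm(
  rows=[
    {"az": 7.1},
    {"az": 7.1},
    {"y": 40},
    {"y": 40},
    {"y": 40, "x": -20},
    {"x": -30, "y": 40},
    {"x": -30, "y": 40},
    {"x": -40, "y": 30},
  ],
)

```text
invalid input
```

>>> jog_arm(
  rows=[
    {"x": -40, "y": 20},
    {"x": -40, "y": 20},
    {"x": -45},
    {"x": -45},
    {"x": -45},
    {"x": -45},
    {"x": -45},
    {"x": -45},
  ],
)

```text
invalid input
```

>>> jog_arm(
  rows=[
    {"fingers": 40, "x": 0, "y": 0, "z": -15, "ax": 0, "ay": 0, "az": 8.5},
    {"fingers": 40, "x": 0, "y": 0, "z": -15, "ax": 0, "ay": 0, "az": 8.5},
    {"fingers": 40, "x": 0, "y": 0, "z": -15, "ax": 0, "ay": 0, "az": 8.5},
    {"fingers": 40, "x": 0, "y": 0, "z": -15, "ax": 0, "ay": 0, "az": 8.5},
    {"fingers": 40, "x": 0, "y": 0, "z": -15, "ax": 0, "ay": 0, "az": 8.5},
    {"fingers": 40, "x": 0, "y": 0, "z": -15, "ax": 0, "ay": 0, "az": 8.5},
    {"fingers": 40, "x": 0, "y": 0, "z": -15, "ax": 0, "ay": 0, "az": 8.5},
    {"fingers": 40, "x": 0, "y": 0, "z": -15, "ax": 0, "ay": 0, "az": 8.5},
  ],
)

```text
t: 1.1
eef_pos: [0.2083, 0.642, 0.3519]
tool_rot: [-0.0, 0.684, 0.729, -0.0]
contact_force: [-0.8, 0.0, 0.8]
gripper_width: 0.469
grasp_force: 0.0
```

>>> jog_arm(
  rows=[
    {"fingers": 40, "x": 0, "y": 0, "z": 0, "ax": 0, "ay": 0, "az": 7},
    {"fingers": 40, "x": 0, "y": 0, "z": 0, "ax": 0, "ay": 0, "az": 6.8},
    {"fingers": 40, "x": 0, "y": 40, "z": 0, "ax": 0, "ay": 0, "az": 0},
    {"fingers": 40, "x": 0, "y": 40, "z": 0, "ax": 0, "ay": 0, "az": 0},
    {"fingers": 40, "x": -20, "y": 40, "z": 0, "ax": 0, "ay": 0, "az": 0},
    {"fingers": 40, "x": -30, "y": 40, "z": 0, "ax": 0, "ay": 0, "az": 0},
    {"fingers": 40, "x": -30, "y": 40, "z": 0, "ax": 0, "ay": 0, "az": 0},
    {"fingers": 40, "x": -40, "y": 30, "z": 0, "ax": 0, "ay": 0, "az": 0},
  ],
)

```text
t: 1.9
eef_pos: [0.4167, 0.4832, 0.3509]
tool_rot: [0.0, 0.765, 0.644, 0.0]
contact_force: [1.1, 0.2, 0.0]
gripper_width: 0.47
grasp_force: 0.0
```

>>> jog_arm(
  rows=[
    {"fingers": 40, "x": -40, "y": 25, "z": 0, "ax": 0, "ay": 0, "az": 0},
    {"fingers": 40, "x": -40, "y": 25, "z": 0, "ax": 0, "ay": 0, "az": 0},
    {"fingers": 40, "x": -40, "y": 25, "z": 0, "ax": 0, "ay": 0, "az": 0},
    {"fingers": 40, "x": -40, "y": 25, "z": 0, "ax": 0, "ay": 0, "az": 0},
    {"fingers": 40, "x": -40, "y": 25, "z": 0, "ax": 0, "ay": 0, "az": 0},
    {"fingers": 40, "x": -40, "y": 25, "z": 0, "ax": 0, "ay": 0, "az": 0},
    {"fingers": 40, "x": -40, "y": 25, "z": 0, "ax": 0, "ay": 0, "az": 0},
    {"fingers": 40, "x": -40, "y": 25, "z": 0, "ax": 0, "ay": 0, "az": 0},
  ],
)

```text
t: 2.7
eef_pos: [0.5577, 0.1336, 0.3515]
tool_rot: [-0.0, 0.765, 0.644, 0.0]
contact_force: [1.4, 0.1, 0.2]
gripper_width: 0.473
grasp_force: 0.0
```

>>> jog_arm(
  rows=[
    {"fingers": 40, "x": -45, "y": 10, "z": 0, "ax": 0, "ay": 0, "az": 0},
    {"fingers": 40, "x": -45, "y": 10, "z": 0, "ax": 0, "ay": 0, "az": 0},
    {"fingers": 40, "x": -45, "y": 10, "z": 0, "ax": 0, "ay": 0, "az": 0},
    {"fingers": 40, "x": -45, "y": 10, "z": 0, "ax": 0, "ay": 0, "az": 0},
    {"fingers": 40, "x": -45, "y": 10, "z": 0, "ax": 0, "ay": 0, "az": 0},
    {"fingers": 40, "x": -45, "y": 0, "z": 0, "ax": 0, "ay": 0, "az": 0},
    {"fingers": 40, "x": 0, "y": 0, "z": 0, "ax": 0, "ay": 0, "az": 0},
    {"fingers": 40, "x": 0, "y": 0, "z": 0, "ax": 0, "ay": 0, "az": 0},
  ],
)

```text
t: 3.5
eef_pos: [0.5603, -0.1404, 0.3514]
tool_rot: [-0.0, 0.766, 0.643, 0.0]
contact_force: [0.4, 1.0, -0.3]
gripper_width: 0.468
grasp_force: 0.0
```

>>> jog_arm(
  rows=[
    {"fingers": 40, "x": -40, "y": 5, "z": 0, "ax": 0, "ay": 0, "az": 0},
    {"fingers": 40, "x": -40, "y": 5, "z": 0, "ax": 0, "ay": 0, "az": 0},
    {"fingers": 40, "x": -40, "y": 5, "z": 0, "ax": 0, "ay": 0, "az": 0},
    {"fingers": 40, "x": -36, "y": 0, "z": 0, "ax": 0, "ay": 0, "az": 0},
    {"fingers": 40, "x": 0, "y": 0, "z": 25, "ax": 0, "ay": 0, "az": 0},
    {"fingers": 40, "x": 0, "y": 0, "z": 25, "ax": 0, "ay": 0, "az": 0},
    {"fingers": 40, "x": 0, "y": 0, "z": 10, "ax": 0, "ay": 0, "az": 0},
    {"fingers": 40, "x": 0, "y": 0, "z": 0, "ax": 0, "ay": 0, "az": 0},
  ],
)

```text
t: 4.3
eef_pos: [0.5493, -0.2932, 0.2897]
tool_rot: [-0.002, 0.764, 0.645, -0.001]
contact_force: [0.6, 0.9, -0.0]
gripper_width: 0.466
grasp_force: 0.0
```

```bash
python3 - <<'E'
from h import *
c=cam("wrist");p=c["pixels"];cv2.imwrite("pics/w1.png",p[:,:,::-1])
print(np.round(c["world_from_camera"],3).tolist(),bot.get_obs()["eef_pos"])
h=cv2.cvtColor(p,cv2.COLOR_RGB2HSV).astype(int)
m=(h[...,0]<12)&(h[...,1]>150)&(h[...,2]>110)
for s,ce,l in blobs(m,200):
    r=cv2.minAreaRect(np.argwhere(l)[:,::-1].astype(np.float32));print(s,ce.round(1),r)
    print([onz(c,*q,.162).round(4)[:2].tolist() for q in cv2.boxPoints(r)])
E
```

```text
[[0.986, -0.157, -0.057, 0.564], [-0.167, -0.935, -0.314, -0.212], [-0.004, 0.319, -0.948, 0.433], [0.0, 0.0, 0.0, 1.0]] [ 0.54970696 -0.29401291  0.29117816]
[200 156  15  82 787] [207.2 194.9] ((207.10177612304688, 196.52655029296875), (81.55229949951172, 10.510002136230469), 86.18592071533203)
[[0.4861, -0.2374], [0.4956, -0.2384], [0.4817, -0.3169], [0.4713, -0.3159]]
[272 156  12 100 968] [277.4 203.1] ((277.40911865234375, 205.49862670898438), (10.286697387695312, 99.12496948242188), 0.8680514097213745)
[[0.5334, -0.3457], [0.552, -0.2482], [0.5611, -0.2499], [0.5436, -0.3476]]
[345 166  18  96 914] [353.3 212.7] ((353.06182861328125, 213.50643920898438), (9.801136016845703, 96.14644622802734), 5.946863651275635)
[[0.604, -0.3642], [0.6225, -0.2687], [0.6312, -0.2711], [0.6136, -0.3669]]
```

View pics/w1.png

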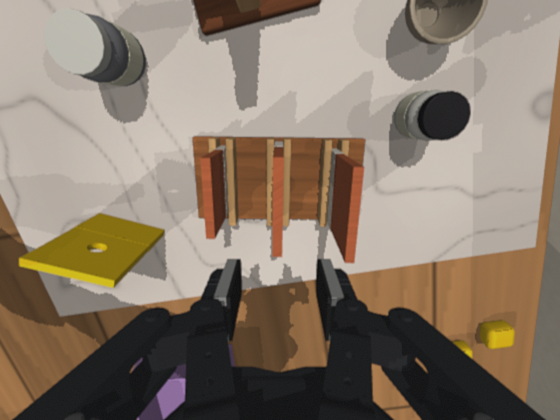

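>>> jog_arm(
  rows=[
    {"fingers": 40, "x": -4.5, "y": -1, "z": 20, "ax": 0, "ay": 0, "az": 0.8},
    {"fingers": 40, "x": 0, "y": 0, "z": 25, "ax": 0, "ay": 0, "az": 0},
    {"fingers": 40, "x": 0, "y": 0, "z": 25, "ax": 0, "ay": 0, "az": 0},
    {"fingers": 40, "x": 0, "y": 0, "z": 25, "ax": 0, "ay": 0, "az": 0},
    {"fingers": 40, "x": 0, "y": 0, "z": 20, "ax": 0, "ay": 0, "az": 0},
    {"fingers": 40, "x": 0, "y": 0, "z": 20, "ax": 0, "ay": 0, "az": 0},
    {"fingers": 40, "x": 0, "y": 0, "z": 18, "ax": 0, "ay": 0, "az": 0},
    {"fingers": 40, "x": 0, "y": 0, "z": 0, "ax": 0, "ay": 0, "az": 0},
  ],
)

```text
t: 5.15
eef_pos: [0.5474, -0.2985, 0.1374]
tool_rot: [-0.001, 0.769, 0.639, -0.0]
contact_force: [0.3, -0.4, -0.0]
gripper_width: 0.467
grasp_force: 0.0
```

```bash
python3 - <<'E'
from h import *
o=bot.get_obs();print(o["eef_pos"],o["tool_rot"],o["contact_force"])
E
```

```text
[ 0.54742679 -0.29845343  0.13736818] [-1.01654174e-03  7.68791071e-01  6.39499148e-01 -3.08419474e-04] [ 0.34685383 -0.39143498 -0.01107098]
```

>>> jog_arm(
  force=50,
  rows=[
    {"fingers": 0, "x": 0, "y": 0, "z": 0, "ax": 0, "ay": 0, "az": 0},
    {"fingers": 0, "x": 0, "y": 0, "z": 0, "ax": 0, "ay": 0, "az": 0},
    {"fingers": 0, "x": 0, "y": 0, "z": 0, "ax": 0, "ay": 0, "az": 0},
    {"fingers": 0, "x": 0, "y": 0, "z": 0, "ax": 0, "ay": 0, "az": 0},
    {"fingers": 0, "x": 0, "y": 0, "z": 0, "ax": 0, "ay": 0, "az": 0},
    {"fingers": 0, "x": 0, "y": 0, "z": 0, "ax": 0, "ay": 0, "az": 0},
    {"fingers": 0, "x": 0, "y": 0, "z": 0, "ax": 0, "ay": 0, "az": 0},
    {"fingers": 0, "x": 0, "y": 0, "z": 0, "ax": 0, "ay": 0, "az": 0},
  ],
)

```text
t: 5.95
eef_pos: [0.5482, -0.3002, 0.1402]
tool_rot: [0.001, 0.769, 0.639, 0.001]
contact_force: [-1.1, 0.5, 5.8]
gripper_width: 0.109
grasp_force: 50.3
```

>>> jog_arm(
  rows=[
    {"fingers": 0, "x": 0, "y": 0, "z": -10, "ax": 0, "ay": 0, "az": 0},
    {"fingers": 0, "x": 0, "y": 0, "z": -15, "ax": 0, "ay": 0, "az": 0},
    {"fingers": 0, "x": 0, "y": 0, "z": -20, "ax": 0, "ay": 0, "az": 0},
    {"fingers": 0, "x": 0, "y": 0, "z": -30, "ax": 0, "ay": 0, "az": 0},
    {"fingers": 0, "x": 0, "y": 0, "z": -40, "ax": 0, "ay": 0, "az": 0},
    {"fingers": 0, "x": 0, "y": 0, "z": -40, "ax": 0, "ay": 0, "az": 0},
    {"fingers": 0, "x": 0, "y": 0, "z": -35, "ax": 0, "ay": 0, "az": 0},
    {"fingers": 0, "x": 0, "y": 0, "z": -20, "ax": 0, "ay": 0, "az": 0},
  ],
)

```text
t: 6.75
eef_pos: [0.5475, -0.3007, 0.3528]
tool_rot: [0.002, 0.77, 0.639, 0.001]
contact_force: [0.7, -0.4, -4.7]
gripper_width: 0.109
grasp_force: 48.9
```

>>> jog_arm(
  rows=[
    {"fingers": 0, "x": 0, "y": 0, "z": 0, "ax": 0, "ay": 0, "az": -7},
    {"fingers": 0, "x": 0, "y": 0, "z": 0, "ax": 0, "ay": 0, "az": -6.9},
    {"fingers": 0, "x": 25, "y": 15, "z": 0, "ax": 0, "ay": 0, "az": 0},
    {"fingers": 0, "x": 40, "y": 25, "z": 0, "ax": 0, "ay": 0, "az": 0},
    {"fingers": 0, "x": 40, "y": 25, "z": 0, "ax": 0, "ay": 0, "az": 0},
    {"fingers": 0, "x": 40, "y": 25, "z": 0, "ax": 0, "ay": 0, "az": 0},
    {"fingers": 0, "x": 40, "y": 25, "z": 0, "ax": 0, "ay": 0, "az": 0},
    {"fingers": 0, "x": 40, "y": 25, "z": 0, "ax": 0, "ay": 0, "az": 0},
  ],
)

```text
t: 7.55
eef_pos: [0.6743, -0.0654, 0.3495]
tool_rot: [0.0, 0.687, 0.727, 0.0]
contact_force: [1.4, 0.1, -3.3]
gripper_width: 0.107
grasp_force: 48.9
```

>>> jog_arm(
  rows=[
    {"fingers": 0, "x": 40, "y": 5, "z": 0, "ax": 0, "ay": 0, "az": 0},
    {"fingers": 0, "x": 40, "y": 0, "z": 0, "ax": 0, "ay": 0, "az": 0},
    {"fingers": 0, "x": 29, "y": 0, "z": 0, "ax": 0, "ay": 0, "az": 0},
    {"fingers": 0, "x": 0, "y": 0, "z": 0, "ax": -7, "ay": 0, "az": 0},
    {"fingers": 0, "x": 0, "y": 0, "z": 0, "ax": -7, "ay": 0, "az": 0},
    {"fingers": 0, "x": 0, "y": 0, "z": 0, "ax": -7, "ay": 0, "az": 0},
    {"fingers": 0, "x": 0, "y": 0, "z": 0, "ax": -7, "ay": 0, "az": 0},
    {"fingers": 0, "x": 0, "y": 0, "z": 0, "ax": -7, "ay": 0, "az": 0},
  ],
)

```text
t: 8.35
eef_pos: [0.6719, 0.0415, 0.3494]
tool_rot: [0.207, 0.655, 0.693, 0.221]
contact_force: [0.9, -1.3, -4.2]
gripper_width: 0.102
grasp_force: 49.3
```

```bash
python3 - <<'E'
from h import *
o=bot.get_obs();print(o["eef_pos"],o["tool_rot"],o["contact_force"],o["q"].round(2))
s=cam("scene")["pixels"][...,::-1];t=cam("top")["pixels"][...,::-1];w=cam("wrist")["pixels"][...,::-1]
cv2.imwrite("pics/s2.png",s);cv2.imwrite("pics/t2.png",t);cv2.imwrite("pics/w2.png",w)
a=cv2.resize(np.ascontiguousarray(s[110:260,220:370]),(400,400),interpolation=2);b=cv2.resize(np.ascontiguousarray(t[110:235,180:305]),(400,400),interpolation=2)
cv2.imwrite("pics/crop3.png",np.hstack([a,b]))
E
```

```text
[0.67192804 0.04145095 0.34937014] [0.20727472 0.65450778 0.69272848 0.22087101] [ 0.92092967 -1.33006972 -4.18745131] [-0.8   0.1   0.67  1.96 -0.01  0.49 -0.09]
```

View pics/crop3.png

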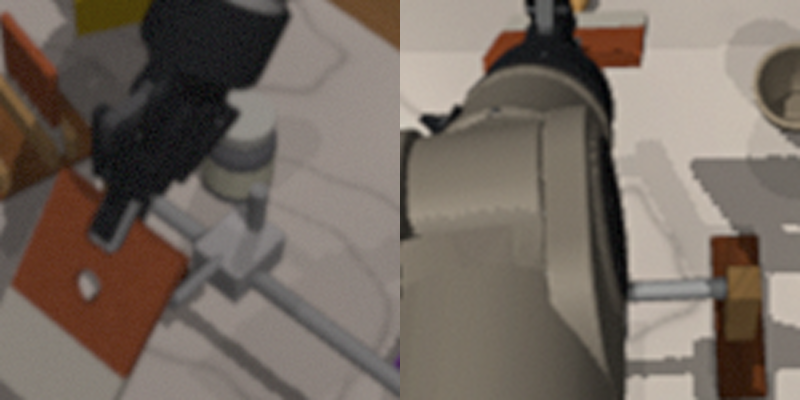

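```bash
python3 - <<'E'
from h import *
from scipy.spatial.transform import Rotation as Ro
o=bot.get_obs();q=o["tool_rot"];R=Ro.from_quat([*q[1:],q[0]]).as_matrix();T=o["eef_pos"]
print("R\n",R.round(3),T)
c=cam("scene");p=c["pixels"];h=cv2.cvtColor(p,cv2.COLOR_RGB2HSV).astype(int)
k=4;P=cv2.resize(cv2.cvtColor(p,cv2.COLOR_RGB2HSV)[:,:,1],None,fx=k,fy=k,interpolation=2)
r=P[200*k:234*k,236*k:270*k];m=(r<100)
def hit(u,v,off=0):
    oo,d=ray(c,u,v);n=R[:,1];X=oo+d*((T+n*off-oo)@n/(d@n));return X,(R.T@(X-T)).round(4)
for s,ce,l in blobs(m,60):
    u,v=(ce+.5)/k-.5+[236,200];print("eye?",s,(u,v),hit(u,v))
for u,v in((63,170),(187,265)):print(hit(220+u/2.667,110+v/2.667,.005)[1])
print("pred eye px",proj(c,T+R[:,2]*.030))
E
```

```text
R
 [[-0.058  0.822  0.567]
 [ 0.998  0.047  0.034]
 [ 0.001  0.568 -0.823]] [0.66967349 0.04155635 0.34674594]
eye? [ 76   0  52  21 697] (np.float64(261.4908536585366), np.float64(201.50878766140602)) (array([0.67153533, 0.04293881, 0.34393922]), array([0.0013, 0.    , 0.0034]))
eye? [ 58  45  32  43 996] (np.float64(253.84789156626505), np.float64(215.98493975903614)) (array([0.68892319, 0.04263382, 0.31881747]), array([-0.0001,  0.    ,  0.0339]))
eye? [  0 103  41  33 678] (np.float64(238.88938053097345), np.float64(230.72013274336283)) (array([0.713183  , 0.03025145, 0.28475378]), array([-0.0139, -0.    ,  0.0753]))
[-0.0476  0.005  -0.0198]
[ 0.0548  0.005  -0.0197]
pred eye px [254.77612281 214.11000995]
```

>>> jog_arm(
  rows=[
    {"fingers": 0, "x": 1, "y": -10, "z": 3, "ax": 0, "ay": 0, "az": 0},
    {"fingers": 0, "x": 0, "y": -15, "z": 5, "ax": 0, "ay": 0, "az": 0},
    {"fingers": 0, "x": 0, "y": -15, "z": 5, "ax": 0, "ay": 0, "az": 0},
    {"fingers": 0, "x": 0, "y": -15, "z": 5, "ax": 0, "ay": 0, "az": 0},
    {"fingers": 0, "x": 0, "y": -15, "z": 4, "ax": 0, "ay": 0, "az": 0},
    {"fingers": 0, "x": 0, "y": -10, "z": 2, "ax": 0, "ay": 0, "az": 0},
    {"fingers": 0, "x": 0, "y": 0, "z": 0, "ax": 0, "ay": 0, "az": 0},
    {"fingers": 0, "x": 0, "y": 0, "z": 0, "ax": 0, "ay": 0, "az": 0},
  ],
)

```text
t: 9.35
eef_pos: [0.622, 0.0402, 0.2836]
tool_rot: [0.207, 0.654, 0.693, 0.219]
contact_force: [-0.1, 0.1, -3.1]
gripper_width: 0.099
grasp_force: 49.5
```

```bash
cat > st.py <<'E'
from h import *
from scipy.spatial.transform import Rotation as Ro
import sys
def st():
    o=bot.get_obs();q=o["tool_rot"];R=Ro.from_quat([*q[1:],q[0]]).as_matrix();T=o["eef_pos"];return o,R,T
# eye in rail axes relative to hook seat; steps to a wanted (dx,dy,dz) there with the tilt kept
TIP=np.array([.622,.0395,.2275]);RX=np.array([.998,.0615,0]);RY=np.array([-.0615,.998,0])
SEAT=TIP-.04*RX-[0,0,.0225];F=np.array([RX,RY,[0,0,1]])
def rep(want=None,d=.034):
    o,R,T=st();e=F@(T+R[:,2]*d-SEAT)
    print("eye rel seat mm",(e*1e3).round(1),"tilt",np.degrees(np.arctan2(R[:,2]@RX,-R[2,2])).round(1),"yaw",np.degrees(np.arctan2(R[1,1],R[0,1])).round(1),"F",o["contact_force"].round(1),o["torque"].round(2))
    if want is not None: print("tool step mm",(R.T@F.T@(np.array(want)/1e3-e)*1e3).round(1))
E
python3 - <<'E'
from st import *
s=cam("scene")["pixels"][...,::-1];c=cam("wrist");w=c["pixels"][...,::-1]
rep((50,0,40));rep((27,0,0))
print(proj(c,TIP))
a=cv2.resize(np.ascontiguousarray(s[150:250,230:330]),(400,400),interpolation=2)
cv2.imwrite("pics/crop4.png",np.hstack([a,cv2.resize(np.ascontiguousarray(w),(400,400))]))
E
```

```text
eye rel seat mm [59.8  0.7 51.1] tilt 35.1 yaw 3.3 F [-0.6 -0.3 -3.4] [-0.04  1.12 -0.05]
tool step mm [ -0.7 -14.4   3.5]
eye rel seat mm [59.8  0.7 51.1] tilt 35.1 yaw 3.3 F [-0.6 -0.3 -3.4] [-0.04  1.12 -0.05]
tool step mm [ -0.8 -56.2  23. ]
[230.45553902 238.79112208]
```

View pics/crop4.png

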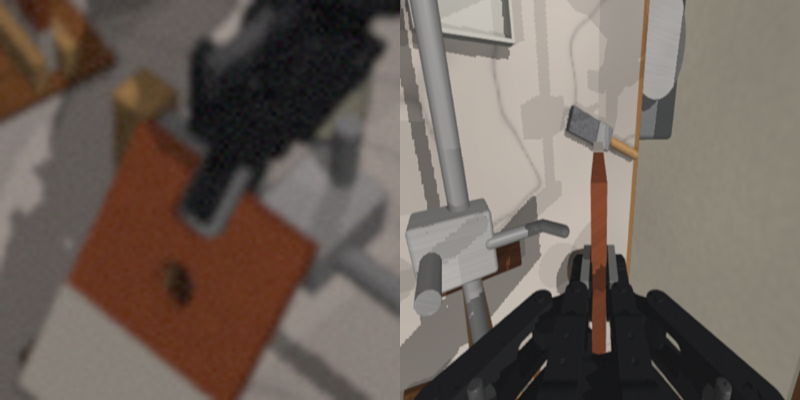

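```bash
cat >> st.py <<'E'
def plan(wps,n,d=.034):
    """wps (x,y,z mm rel seat, tilt deg), n rows each; equal tool steps for each leg"""
    o,R,T=st();rep(d=d)
    for w,k in zip(wps,n):
        a=np.radians(w[3]);z=np.array([np.sin(a),0,-np.cos(a)]);y=np.array([np.cos(a),0,np.sin(a)])
        R2=F.T@np.array([np.cross(y,z),y,z]).T;T2=SEAT+F.T@np.array(w[:3])/1e3-d*R2[:,2]
        rv=Ro.from_matrix(R.T@R2).as_rotvec(degrees=True)/k
        step=[]
        for i in range(k):
            s=R.T@((T2-T)/k)*1e3;step.append(s.round(1).tolist());R=R@Ro.from_rotvec(rv,degrees=True).as_matrix()
            T=T+(T2-T)/(k-i) if 0 else T
        print(w,"turn/row",rv.round(2),step);R,T=R2,T2
E
python3 - <<'E'
from st import *
plan([(47,-.7,34.6,38),(36.5,-.7,16.5,36),(26.5,-.7,1.5,31)],[3,3,3])
E
```

```text
eye rel seat mm [59.8  0.7 51.1] tilt 35.1 yaw 3.3 F [-0.6 -0.3 -3.4] [-0.04  1.12 -0.05]
(47, -0.7, 34.6, 38) turn/row [-0.97  0.04 -0.06] [[-0.5, -7.2, 2.1], [-0.5, -7.3, 1.9], [-0.5, -7.3, 1.8]]
(36.5, -0.7, 16.5, 36) turn/row [ 0.67 -0.   -0.  ] [[-0.0, -6.1, 2.6], [-0.0, -6.0, 2.7], [-0.0, -6.0, 2.7]]
(26.5, -0.7, 1.5, 31) turn/row [ 1.67 -0.    0.  ] [[0.0, -4.6, 2.1], [0.0, -4.6, 2.3], [0.0, -4.5, 2.4]]
```

First leg, to just beyond the tip, with a settle.

>>> jog_arm(
  rows=[
    {"fingers": 0, "x": -0.5, "y": -7.3, "z": 2, "ax": -1, "ay": 0, "az": 0},
    {"fingers": 0, "x": -0.5, "y": -7.3, "z": 2, "ax": -1, "ay": 0, "az": 0},
    {"fingers": 0, "x": -0.5, "y": -7.3, "z": 2, "ax": -1, "ay": 0, "az": 0},
    {"fingers": 0, "x": 0, "y": 0, "z": 0, "ax": 0, "ay": 0, "az": 0},
    {"fingers": 0, "x": 0, "y": 0, "z": 0, "ax": 0, "ay": 0, "az": 0},
    {"fingers": 0, "x": 0, "y": 0, "z": 0, "ax": 0, "ay": 0, "az": 0},
    {"fingers": 0, "x": 0, "y": 0, "z": 0, "ax": 0, "ay": 0, "az": 0},
    {"fingers": 0, "x": 0, "y": 0, "z": 0, "ax": 0, "ay": 0, "az": 0},
  ],
)

```text
t: 10.25
eef_pos: [0.6074, 0.0378, 0.2655]
tool_rot: [0.224, 0.649, 0.688, 0.237]
contact_force: [-0.1, -0.5, -3.5]
gripper_width: 0.102
grasp_force: 49.5
```

```bash
python3 - <<'E'
from st import *
plan([(36.5,-.7,16.5,36),(26.5,-.7,1.5,31)],[3,3])
s=cam("scene");p=s["pixels"][...,::-1]
a=cv2.resize(np.ascontiguousarray(p[185:255,240:310]),(560,560),interpolation=2)
cv2.imwrite("pics/crop5.png",a);print((proj(s,TIP)-[240,185])*8)
o,R,T=st();print((proj(s,T+R[:,2]*.034)-[240,185])*8)
E
```

```text
eye rel seat mm [46.2 -0.9 33.7] tilt 38.0 yaw 3.3 F [-0.1 -0.5 -3.5] [-0.05  1.3   0.01]
(36.5, -0.7, 16.5, 36) turn/row [ 0.68  0.04 -0.06] [[0.0, -5.7, 2.5], [0.0, -5.7, 2.6], [0.0, -5.6, 2.7]]
(26.5, -0.7, 1.5, 31) turn/row [ 1.67 -0.    0.  ] [[0.0, -4.6, 2.1], [0.0, -4.6, 2.3], [0.0, -4.5, 2.4]]
[323.91114696 289.15676528]
[304.15461524 277.3615249 ]
```

View pics/crop5.png

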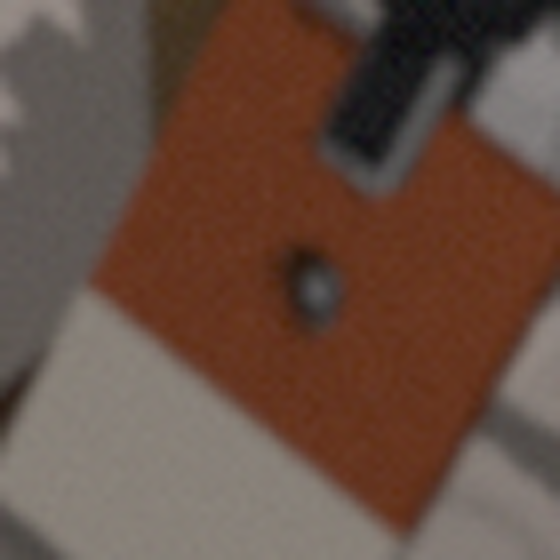

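>>> jog_arm(
  rows=[
    {"fingers": 0, "x": 0, "y": -2.9, "z": 1.3, "ax": 0.3, "ay": 0, "az": 0},
    {"fingers": 0, "x": 0, "y": -2.9, "z": 1.3, "ax": 0.3, "ay": 0, "az": 0},
    {"fingers": 0, "x": 0, "y": -2.9, "z": 1.3, "ax": 0.4, "ay": 0, "az": 0},
    {"fingers": 0, "x": 0, "y": -2.8, "z": 1.3, "ax": 0.3, "ay": 0, "az": 0},
    {"fingers": 0, "x": 0, "y": -2.8, "z": 1.3, "ax": 0.3, "ay": 0, "az": 0},
    {"fingers": 0, "x": 0, "y": -2.8, "z": 1.3, "ax": 0.4, "ay": 0, "az": 0},
    {"fingers": 0, "x": 0, "y": 0, "z": 0, "ax": 0, "ay": 0, "az": 0},
    {"fingers": 0, "x": 0, "y": 0, "z": 0, "ax": 0, "ay": 0, "az": 0},
  ],
)

```text
t: 11.1
eef_pos: [0.5981, 0.0372, 0.2485]
tool_rot: [0.212, 0.653, 0.692, 0.225]
contact_force: [0.5, -0.4, -4.3]
gripper_width: 0.104
grasp_force: 49.4
```

```bash
python3 - <<'E'
from st import *
plan([(26.5,-.7,1.5,31),(19,-.7,0,20)],[6,6])
E
```

```text
eye rel seat mm [36.  -0.9 16. ] tilt 36.0 yaw 3.3 F [ 0.5 -0.4 -4.3] [-0.05  1.21 -0.06]
(26.5, -0.7, 1.5, 31) turn/row [ 0.83  0.02 -0.03] [[0.0, -2.2, 1.0], [0.0, -2.2, 1.1], [0.0, -2.2, 1.1], [0.0, -2.2, 1.1], [0.0, -2.1, 1.2], [0.0, -2.1, 1.2]]
(19, -0.7, 0, 20) turn/row [ 1.83  0.   -0.  ] [[0.0, -0.1, -0.3], [0.0, -0.1, -0.3], [0.0, -0.1, -0.3], [0.0, -0.1, -0.3], [0.0, -0.2, -0.3], [0.0, -0.2, -0.3]]
```

>>> jog_arm(
  rows=[
    {"fingers": 0, "x": 0, "y": -2.2, "z": 1.0, "ax": 0.8, "ay": 0, "az": 0},
    {"fingers": 0, "x": 0, "y": -2.2, "z": 1.1, "ax": 0.8, "ay": 0, "az": 0},
    {"fingers": 0, "x": 0, "y": -2.2, "z": 1.1, "ax": 0.8, "ay": 0, "az": 0},
    {"fingers": 0, "x": 0, "y": -2.2, "z": 1.1, "ax": 0.9, "ay": 0, "az": 0},
    {"fingers": 0, "x": 0, "y": -2.1, "z": 1.1, "ax": 0.9, "ay": 0, "az": 0},
    {"fingers": 0, "x": 0, "y": -2.1, "z": 1.1, "ax": 0.8, "ay": 0, "az": 0},
    {"fingers": 0, "x": 0, "y": 0, "z": 0, "ax": 0, "ay": 0, "az": 0},
    {"fingers": 0, "x": 0, "y": 0, "z": 0, "ax": 0, "ay": 0, "az": 0},
  ],
)

```text
t: 11.9
eef_pos: [0.5909, 0.0368, 0.2358]
tool_rot: [0.183, 0.661, 0.701, 0.194]
contact_force: [0.2, -0.7, -4.0]
gripper_width: 0.105
grasp_force: 49.4
```

```bash
python3 - <<'E'
from st import *
plan([(19,-.7,0,20),(10,-.7,-1,8)],[6,6])
E
```

```text
eye rel seat mm [26.3 -0.9  1.6] tilt 31.0 yaw 3.3 F [ 0.2 -0.7 -4. ] [-0.05  1.05  0.02]
(19, -0.7, 0, 20) turn/row [ 1.83  0.02 -0.03] [[0.0, -0.1, -0.3], [0.0, -0.1, -0.3], [0.0, -0.1, -0.3], [0.0, -0.1, -0.3], [0.0, -0.1, -0.3], [0.0, -0.2, -0.3]]
(10, -0.7, -1, 8) turn/row [2. 0. 0.] [[-0.0, -0.3, -0.2], [-0.0, -0.3, -0.2], [-0.0, -0.3, -0.2], [-0.0, -0.3, -0.2], [-0.0, -0.3, -0.2], [-0.0, -0.3, -0.2]]
```

>>> jog_arm(
  rows=[
    {"fingers": 0, "x": 0, "y": -0.1, "z": -0.3, "ax": 1.8, "ay": 0, "az": 0},
    {"fingers": 0, "x": 0, "y": -0.1, "z": -0.3, "ax": 1.8, "ay": 0, "az": 0},
    {"fingers": 0, "x": 0, "y": -0.1, "z": -0.3, "ax": 1.9, "ay": 0, "az": 0},
    {"fingers": 0, "x": 0, "y": -0.1, "z": -0.3, "ax": 1.8, "ay": 0, "az": 0},
    {"fingers": 0, "x": 0, "y": -0.1, "z": -0.3, "ax": 1.8, "ay": 0, "az": 0},
    {"fingers": 0, "x": 0, "y": -0.2, "z": -0.3, "ax": 1.9, "ay": 0, "az": 0},
    {"fingers": 0, "x": 0, "y": 0, "z": 0, "ax": 0, "ay": 0, "az": 0},
    {"fingers": 0, "x": 0, "y": 0, "z": 0, "ax": 0, "ay": 0, "az": 0},
  ],
)

```text
t: 12.7
eef_pos: [0.5895, 0.0367, 0.237]
tool_rot: [0.12, 0.676, 0.716, 0.127]
contact_force: [-0.1, -0.5, -3.4]
gripper_width: 0.105
grasp_force: 49.4
```

```bash
python3 - <<'E'
from st import *
plan([(10,-.7,-1,8),(2,-.7,-4,0)],[6,6])
E
```

```text
eye rel seat mm [19.1 -0.8  0.1] tilt 20.0 yaw 3.3 F [-0.1 -0.5 -3.4] [-0.02  0.69 -0.  ]
(10, -0.7, -1, 8) turn/row [ 2.01  0.01 -0.03] [[0.0, -0.3, -0.2], [0.0, -0.3, -0.2], [0.0, -0.3, -0.2], [0.0, -0.3, -0.2], [0.0, -0.3, -0.2], [0.0, -0.3, -0.2]]
(2, -0.7, -4, 0) turn/row [1.33 0.   0.  ] [[-0.0, -0.6, 0.4], [-0.0, -0.6, 0.4], [-0.0, -0.6, 0.4], [-0.0, -0.6, 0.4], [-0.0, -0.6, 0.4], [-0.0, -0.6, 0.4]]
```

>>> jog_arm(
  rows=[
    {"fingers": 0, "x": 0, "y": -0.3, "z": -0.2, "ax": 2, "ay": 0, "az": 0},
    {"fingers": 0, "x": 0, "y": -0.3, "z": -0.2, "ax": 2, "ay": 0, "az": 0},
    {"fingers": 0, "x": 0, "y": -0.3, "z": -0.2, "ax": 2, "ay": 0, "az": 0},
    {"fingers": 0, "x": 0, "y": -0.3, "z": -0.2, "ax": 2, "ay": 0, "az": 0},
    {"fingers": 0, "x": 0, "y": -0.3, "z": -0.2, "ax": 2, "ay": 0, "az": 0},
    {"fingers": 0, "x": 0, "y": -0.3, "z": -0.2, "ax": 2, "ay": 0, "az": 0},
    {"fingers": 0, "x": 0, "y": 0, "z": 0, "ax": 0, "ay": 0, "az": 0},
    {"fingers": 0, "x": 0, "y": 0, "z": 0, "ax": 0, "ay": 0, "az": 0},
  ],
)

```text
t: 13.5
eef_pos: [0.5873, 0.0365, 0.2375]
tool_rot: [0.048, 0.685, 0.725, 0.051]
contact_force: [0.7, -0.0, -4.2]
gripper_width: 0.104
grasp_force: 49.3
```

>>> jog_arm(
  rows=[
    {"fingers": 0, "x": 0, "y": -0.6, "z": 0.4, "ax": 1.3, "ay": 0, "az": 0},
    {"fingers": 0, "x": 0, "y": -0.6, "z": 0.4, "ax": 1.3, "ay": 0, "az": 0},
    {"fingers": 0, "x": 0, "y": -0.6, "z": 0.4, "ax": 1.4, "ay": 0, "az": 0},
    {"fingers": 0, "x": 0, "y": -0.6, "z": 0.4, "ax": 1.3, "ay": 0, "az": 0},
    {"fingers": 0, "x": 0, "y": -0.6, "z": 0.4, "ax": 1.3, "ay": 0, "az": 0},
    {"fingers": 0, "x": 0, "y": -0.6, "z": 0.4, "ax": 1.4, "ay": 0, "az": 0},
    {"fingers": 0, "x": 0, "y": 0, "z": 0, "ax": 0, "ay": 0, "az": 0},
    {"fingers": 0, "x": 0, "y": 0, "z": 0, "ax": 0, "ay": 0, "az": 0},
  ],
)

```text
t: 14.3
eef_pos: [0.5841, 0.0364, 0.2349]
tool_rot: [0.0, 0.686, 0.727, -0.0]
contact_force: [-0.7, 0.1, -3.0]
gripper_width: 0.101
grasp_force: 49.3
```

```bash
python3 - <<'E'
from st import *
rep()
E
```

```text
eye rel seat mm [ 2.  -0.8 -4.1] tilt -0.0 yaw 3.3 F [-0.7  0.1 -3. ] [-0.02 -0.02  0.  ]
```

>>> jog_arm(
  rows=[
    {"fingers": 0, "x": 0, "y": 0, "z": 0.5, "ax": 0, "ay": 0, "az": 0},
    {"fingers": 0, "x": 0, "y": 0, "z": 0.5, "ax": 0, "ay": 0, "az": 0},
    {"fingers": 0, "x": 0, "y": 0, "z": 0.3, "ax": 0, "ay": 0, "az": 0},
    {"fingers": 0, "x": 0, "y": 0, "z": 0.2, "ax": 0, "ay": 0, "az": 0},
    {"fingers": 0, "x": 0, "y": 0, "z": 0, "ax": 0, "ay": 0, "az": 0},
    {"fingers": 0, "x": 0, "y": 0, "z": 0, "ax": 0, "ay": 0, "az": 0},
    {"fingers": 0, "x": 0, "y": 0, "z": 0, "ax": 0, "ay": 0, "az": 0},
    {"fingers": 0, "x": 0, "y": 0, "z": 0, "ax": 0, "ay": 0, "az": 0},
  ],
)

```text
t: 15.1
eef_pos: [0.584, 0.0365, 0.2336]
tool_rot: [-0.0, 0.686, 0.727, -0.0]
contact_force: [1.3, -0.3, -3.2]
gripper_width: 0.108
grasp_force: 49.3
```

>>> jog_arm(
  rows=[
    {"fingers": 0, "x": 0, "y": 0, "z": 0.4, "ax": 0, "ay": 0, "az": 0},
    {"fingers": 0, "x": 0, "y": 0, "z": 0.4, "ax": 0, "ay": 0, "az": 0},
    {"fingers": 0, "x": 0, "y": 0, "z": 0, "ax": 0, "ay": 0, "az": 0},
    {"fingers": 0, "x": 0, "y": 0, "z": 0, "ax": 0, "ay": 0, "az": 0},
    {"fingers": 0, "x": 0, "y": 0, "z": 0, "ax": 0, "ay": 0, "az": 0},
    {"fingers": 0, "x": 0, "y": 0, "z": 0, "ax": 0, "ay": 0, "az": 0},
    {"fingers": 0, "x": 0, "y": 0, "z": 0, "ax": 0, "ay": 0, "az": 0},
    {"fingers": 0, "x": 0, "y": 0, "z": 0, "ax": 0, "ay": 0, "az": 0},
  ],
)

```text
t: 15.9
eef_pos: [0.584, 0.0365, 0.2328]
tool_rot: [-0.0, 0.686, 0.727, -0.0]
contact_force: [0.2, -0.7, -3.7]
gripper_width: 0.103
grasp_force: 49.3
```

>>> jog_arm(
  rows=[
    {"fingers": 0, "x": 0, "y": 0, "z": 0.4, "ax": 0, "ay": 0, "az": 0},
    {"fingers": 0, "x": 0, "y": 0, "z": 0.3, "ax": 0, "ay": 0, "az": 0},
    {"fingers": 0, "x": 0, "y": 0, "z": 0, "ax": 0, "ay": 0, "az": 0},
    {"fingers": 0, "x": 0, "y": 0, "z": 0, "ax": 0, "ay": 0, "az": 0},
    {"fingers": 0, "x": 0, "y": 0, "z": 0, "ax": 0, "ay": 0, "az": 0},
    {"fingers": 0, "x": 0, "y": 0, "z": 0, "ax": 0, "ay": 0, "az": 0},
    {"fingers": 0, "x": 0, "y": 0, "z": 0, "ax": 0, "ay": 0, "az": 0},
    {"fingers": 0, "x": 0, "y": 0, "z": 0, "ax": 0, "ay": 0, "az": 0},
  ],
)

```text
t: 16.7
eef_pos: [0.5842, 0.0364, 0.2324]
tool_rot: [0.0, 0.686, 0.727, 0.0]
contact_force: [-2.1, 0.1, 2.9]
gripper_width: 0.107
grasp_force: 50.1
```

>>> jog_arm(
  force=20,
  rows=[
    {"fingers": 0, "x": 0, "y": 0, "z": -0.3, "ax": 0, "ay": 0, "az": 0},
    {"fingers": 0, "x": 0, "y": 0, "z": 0, "ax": 0, "ay": 0, "az": 0},
    {"fingers": 12, "x": 0, "y": 0, "z": 0, "ax": 0, "ay": 0, "az": 0},
    {"fingers": 16, "x": 0, "y": 0, "z": 0, "ax": 0, "ay": 0, "az": 0},
    {"fingers": 20, "x": 0, "y": 0, "z": 0, "ax": 0, "ay": 0, "az": 0},
    {"fingers": 26, "x": 0, "y": 0, "z": 0, "ax": 0, "ay": 0, "az": 0},
    {"fingers": 30, "x": 0, "y": 0, "z": 0, "ax": 0, "ay": 0, "az": 0},
    {"fingers": 30, "x": 0, "y": 0, "z": 0, "ax": 0, "ay": 0, "az": 0},
  ],
)

```text
t: 17.5
eef_pos: [0.584, 0.0365, 0.2324]
tool_rot: [-0.0, 0.686, 0.727, 0.0]
contact_force: [0.5, -0.2, -0.1]
gripper_width: 0.349
grasp_force: 0.0
```

```bash
python3 - <<'E'
from st import *
rep()
s=cam("scene")["pixels"][...,::-1];w=cam("wrist")["pixels"][...,::-1]
a=cv2.resize(np.ascontiguousarray(s[150:250,240:340]),(400,400),interpolation=2)
cv2.imwrite("pics/crop6.png",np.hstack([a,cv2.resize(np.ascontiguousarray(w),(400,400))]))
E
```

```text
eye rel seat mm [ 1.9 -0.7 -6.6] tilt 0.0 yaw 3.3 F [ 0.5 -0.2 -0.1] [-0.05  0.02 -0.03]
```

View pics/crop6.png

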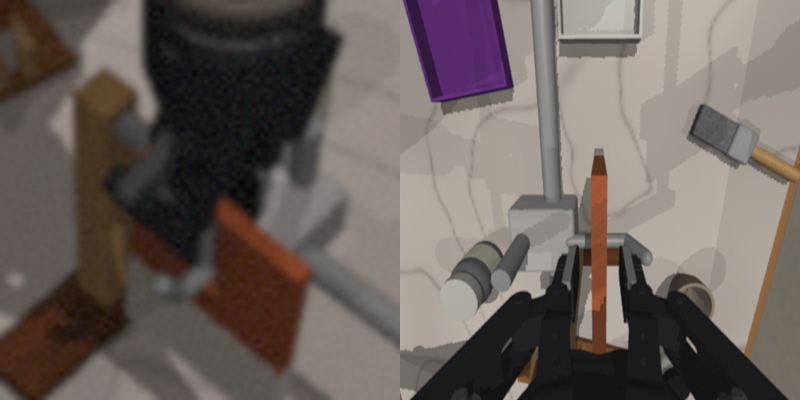

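>>> jog_arm(
  rows=[
    {"fingers": 30, "x": 0, "y": 0, "z": -5, "ax": 0, "ay": 0, "az": 0},
    {"fingers": 30, "x": 0, "y": 0, "z": -10, "ax": 0, "ay": 0, "az": 0},
    {"fingers": 30, "x": 0, "y": 0, "z": -20, "ax": 0, "ay": 0, "az": 0},
    {"fingers": 30, "x": 0, "y": 0, "z": -35, "ax": 0, "ay": 0, "az": 0},
    {"fingers": 30, "x": 0, "y": 0, "z": -35, "ax": 0, "ay": 0, "az": 0},
    {"fingers": 0, "x": -25, "y": -33, "z": 0, "ax": 0, "ay": 0, "az": 0},
    {"fingers": 0, "x": -25, "y": -33, "z": 0, "ax": 0, "ay": 0, "az": 0},
    {"fingers": 0, "x": 0, "y": 0, "z": 0, "ax": 0, "ay": 0, "az": 0},
  ],
)

```text
t: 18.4
eef_pos: [0.518, -0.0223, 0.3388]
tool_rot: [-0.0, 0.689, 0.725, 0.0]
contact_force: [0.1, -1.0, 0.5]
gripper_width: -0.001
grasp_force: 0.0
```

```bash
python3 - <<'E'
from st import *
o,R,T=st();C=np.array([.534,.1564,0]);print((F@(T-C)).round(4),T,o["gripper_width"])
c=cam("wrist");p=c["pixels"][...,::-1];cv2.imwrite("pics/w7.png",p)
PP=SEAT-.064*RX+[0,0,.046];print("post pred px",proj(c,PP),PP)
s=cam("scene")["pixels"][...,::-1];cv2.imwrite("pics/s7.png",s)
cv2.imwrite("pics/crop7.png",np.hstack([cv2.resize(np.ascontiguousarray(s[150:250,240:340]),(350,400),interpolation=2),cv2.resize(np.ascontiguousarray(p),(450,400))]))
E
```

```text
[-0.027  -0.1774  0.3388] [ 0.51799417 -0.02232455  0.33879313] -0.001263358357888229
post pred px [281.79232456 149.11539015] [0.518208 0.033104 0.251   ]
```

View pics/crop7.png

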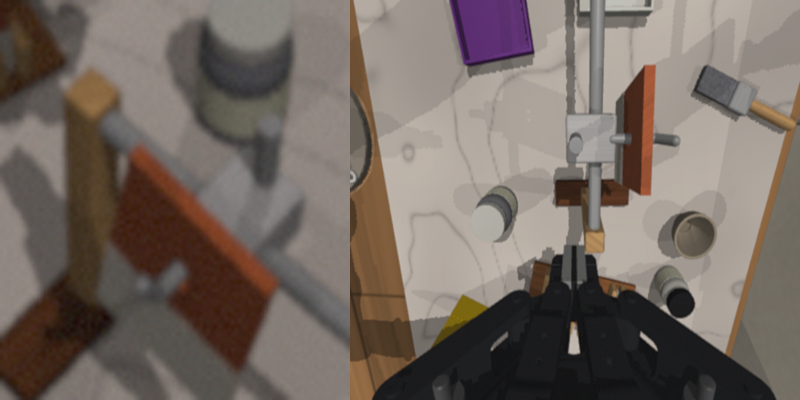

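>>> jog_arm(
  rows=[
    {"fingers": 0, "x": 0, "y": 3.5, "z": 20, "ax": 0, "ay": 0, "az": 0},
    {"fingers": 0, "x": 0, "y": 0, "z": 25, "ax": 0, "ay": 0, "az": 0},
    {"fingers": 0, "x": 0, "y": 0, "z": 30, "ax": 0, "ay": 0, "az": 0},
    {"fingers": 0, "x": 0, "y": 0, "z": 25, "ax": 0, "ay": 0, "az": 0},
    {"fingers": 0, "x": 0, "y": 0, "z": 13, "ax": 0, "ay": 0, "az": 0},
    {"fingers": 0, "x": 10, "y": 0, "z": 0, "ax": 0, "ay": 0, "az": 0},
    {"fingers": 0, "x": 15, "y": 0, "z": 0, "ax": 0, "ay": 0, "az": 0},
    {"fingers": 0, "x": 5, "y": 0, "z": 0, "ax": 0, "ay": 0, "az": 0},
  ],
)

```text
t: 19.3
eef_pos: [0.5239, 0.015, 0.2255]
tool_rot: [0.0, 0.685, 0.728, 0.001]
contact_force: [0.3, -3.1, -1.4]
gripper_width: 0.001
grasp_force: 1.1
```

>>> jog_arm(
  rows=[
    {"fingers": 0, "x": 2, "y": 0, "z": 0, "ax": 0, "ay": 0, "az": 0},
    {"fingers": 0, "x": 3, "y": 0, "z": 0, "ax": 0, "ay": 0, "az": 0},
    {"fingers": 0, "x": 3, "y": 0, "z": 0, "ax": 0, "ay": 0, "az": 0},
    {"fingers": 0, "x": 3, "y": 0, "z": 0, "ax": 0, "ay": 0, "az": 0},
    {"fingers": 0, "x": 4, "y": 0, "z": 0, "ax": 0, "ay": 0, "az": 0},
    {"fingers": 0, "x": 4, "y": 0, "z": 0, "ax": 0, "ay": 0, "az": 0},
    {"fingers": 0, "x": 4, "y": 0, "z": 0, "ax": 0, "ay": 0, "az": 0},
    {"fingers": 0, "x": 4, "y": 0, "z": 0, "ax": 0, "ay": 0, "az": 0},
  ],
)

```text
t: 20.1
eef_pos: [0.521, 0.0402, 0.2244]
tool_rot: [-0.0, 0.686, 0.727, -0.0]
contact_force: [0.4, -2.5, 1.7]
gripper_width: 0.002
grasp_force: 1.1
```

```bash
cat >> st.py <<'E'
def rail():
    o,R,T=st();C=np.array([.534,.1564,0]);print("tcp rail",(F@(T-C)).round(4),"F",(F@o["contact_force"]).round(1))
E
python3 -c "
from st import *
rail()"
```

```text
tcp rail [-0.0201 -0.1152  0.2244] F [ 0.3 -2.5  1.7]
```

>>> jog_arm(
  rows=[
    {"fingers": 0, "x": 5, "y": 0, "z": 0, "ax": 0, "ay": 0, "az": 0},
    {"fingers": 0, "x": 6, "y": -0.5, "z": 0, "ax": 0, "ay": 0, "az": 0},
    {"fingers": 0, "x": 7, "y": -0.5, "z": 0, "ax": 0, "ay": 0, "az": 0},
    {"fingers": 0, "x": 7, "y": -0.5, "z": 0, "ax": 0, "ay": 0, "az": 0},
    {"fingers": 0, "x": 7, "y": -0.5, "z": 0, "ax": 0, "ay": 0, "az": 0},
    {"fingers": 0, "x": 7, "y": 0, "z": 0, "ax": 0, "ay": 0, "az": 0},
    {"fingers": 0, "x": 7, "y": 0, "z": 0, "ax": 0, "ay": 0, "az": 0},
    {"fingers": 0, "x": 7, "y": 0, "z": 0, "ax": 0, "ay": 0, "az": 0},
  ],
)

```text
t: 20.9
eef_pos: [0.5159, 0.0932, 0.2243]
tool_rot: [-0.0, 0.686, 0.727, -0.0]
contact_force: [1.3, -3.0, -1.0]
gripper_width: -0.005
grasp_force: 1.2
```

>>> jog_arm(
  rows=[
    {"fingers": 0, "x": 7, "y": 0, "z": 0, "ax": 0, "ay": 0, "az": 0},
    {"fingers": 0, "x": 7, "y": 0, "z": 0, "ax": 0, "ay": 0, "az": 0},
    {"fingers": 0, "x": 7, "y": 0, "z": 0, "ax": 0, "ay": 0, "az": 0},
    {"fingers": 0, "x": 7, "y": 0, "z": 0, "ax": 0, "ay": 0, "az": 0},
    {"fingers": 0, "x": 7, "y": 0, "z": 0, "ax": 0, "ay": 0, "az": 0},
    {"fingers": 0, "x": 7, "y": 0, "z": 0, "ax": 0, "ay": 0, "az": 0},
    {"fingers": 0, "x": 7, "y": 0, "z": 0, "ax": 0, "ay": 0, "az": 0},
    {"fingers": 0, "x": 7, "y": 0, "z": 0, "ax": 0, "ay": 0, "az": 0},
  ],
)

```text
t: 21.7
eef_pos: [0.5126, 0.1491, 0.2243]
tool_rot: [-0.0, 0.686, 0.727, -0.0]
contact_force: [-0.6, -2.2, -1.1]
gripper_width: -0.003
grasp_force: 1.2
```

>>> jog_arm(
  rows=[
    {"fingers": 0, "x": 7, "y": 0, "z": 0, "ax": 0, "ay": 0, "az": 0},
    {"fingers": 0, "x": 7, "y": 0, "z": 0, "ax": 0, "ay": 0, "az": 0},
    {"fingers": 0, "x": 7, "y": 0, "z": 0, "ax": 0, "ay": 0, "az": 0},
    {"fingers": 0, "x": 6, "y": 0, "z": 0, "ax": 0, "ay": 0, "az": 0},
    {"fingers": 0, "x": 5, "y": 0, "z": 0, "ax": 0, "ay": 0, "az": 0},
    {"fingers": 0, "x": 4, "y": 0, "z": 0, "ax": 0, "ay": 0, "az": 0},
    {"fingers": 0, "x": 3, "y": 0, "z": 0, "ax": 0, "ay": 0, "az": 0},
    {"fingers": 0, "x": 2, "y": 0, "z": 0, "ax": 0, "ay": 0, "az": 0},
  ],
)

```text
t: 22.5
eef_pos: [0.5105, 0.1897, 0.2244]
tool_rot: [-0.0, 0.686, 0.727, -0.0]
contact_force: [-1.9, -1.6, -0.0]
gripper_width: 0.001
grasp_force: 1.1
```

```bash
python3 -c "
from st import *
rail()
c=cam('scene');p=c['pixels'][...,::-1];t=cam('top')
cv2.imwrite('pics/s8.png',p);cv2.imwrite('pics/t8.png',t['pixels'][...,::-1])
cv2.imwrite('pics/crop8.png',np.hstack([cv2.resize(np.ascontiguousarray(p[220:380,300:460]),(400,400),interpolation=2),cv2.resize(np.ascontiguousarray(t['pixels'][140:240,120:220,::-1]),(400,400),interpolation=2)]))"
```

```text
tcp rail [-0.0214  0.0347  0.2244] F [-2.  -1.5 -0. ]
```

View pics/crop8.png

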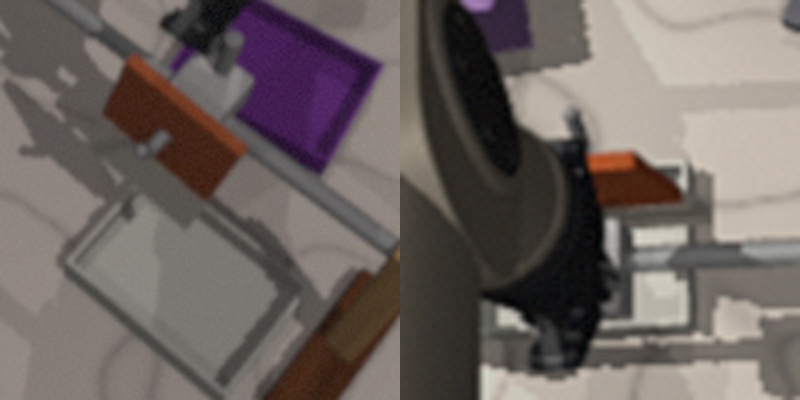

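```bash
python3 -c "
from st import *
rail()
c=cam('scene');C=np.array([.534,.1564,0])
print('tip',F@(onz(c,362.8,276,.2275)-C))
for q in((324.8,324.8),(420,337.2),(353.2,296)):print('tray',(F@(onz(c,*q,.028)-C)).round(4))
p=cv2.imread('pics/s8.png');h=cv2.cvtColor(cv2.imread('pics/scene0.png'),cv2.COLOR_BGR2HSV)
g=cv2.cvtColor(cv2.imread('pics/scene0.png'),cv2.COLOR_BGR2GRAY)
import numpy as np
"
```

```text
tcp rail [-0.0211  0.035   0.2245] F [ 0.6 -0.6  0.1]
tip [0.06650984 0.05820009 0.2275    ]
tray [0.1077 0.0303 0.028 ]
tray [-0.0033  0.1877  0.028 ]
tray [0.0175 0.034  0.028 ]
```

>>> jog_arm(
  rows=[
    {"fingers": 0, "x": 3, "y": 0, "z": 0, "ax": 0, "ay": 0, "az": 0},
    {"fingers": 0, "x": 5, "y": 0, "z": 0, "ax": 0, "ay": 0, "az": 0},
    {"fingers": 0, "x": 6, "y": 0, "z": 0, "ax": 0, "ay": 0, "az": 0},
    {"fingers": 0, "x": 6, "y": 0, "z": 0, "ax": 0, "ay": 0, "az": 0},
    {"fingers": 0, "x": 6, "y": 0, "z": 0, "ax": 0, "ay": 0, "az": 0},
    {"fingers": 0, "x": 5, "y": 0, "z": 0, "ax": 0, "ay": 0, "az": 0},
    {"fingers": 0, "x": 5, "y": 0, "z": 0, "ax": 0, "ay": 0, "az": 0},
    {"fingers": 0, "x": 4, "y": 0, "z": 0, "ax": 0, "ay": 0, "az": 0},
  ],
)

```text
t: 23.45
eef_pos: [0.5083, 0.23, 0.2245]
tool_rot: [0.0, 0.686, 0.727, 0.0]
contact_force: [1.6, -2.1, 0.8]
gripper_width: 0.005
grasp_force: 1.1
```

>>> jog_arm(
  rows=[
    {"fingers": 0, "x": 3, "y": 0, "z": 0, "ax": 0, "ay": 0, "az": 0},
    {"fingers": 0, "x": 2, "y": 0, "z": 0, "ax": 0, "ay": 0, "az": 0},
    {"fingers": 0, "x": 2, "y": 0, "z": 0, "ax": 0, "ay": 0, "az": 0},
    {"fingers": 0, "x": 2, "y": 0, "z": 0, "ax": 0, "ay": 0, "az": 0},
    {"fingers": 0, "x": 1, "y": 0, "z": 0, "ax": 0, "ay": 0, "az": 0},
    {"fingers": 0, "x": 0, "y": 0, "z": 0, "ax": 0, "ay": 0, "az": 0},
    {"fingers": 0, "x": 0, "y": 0, "z": 0, "ax": 0, "ay": 0, "az": 0},
    {"fingers": 0, "x": 0, "y": 0, "z": 0, "ax": 0, "ay": 0, "az": 0},
  ],
)

```text
t: 24.25
eef_pos: [0.5073, 0.2396, 0.2243]
tool_rot: [-0.0, 0.686, 0.727, -0.0]
contact_force: [0.8, -0.8, -0.1]
gripper_width: 0.001
grasp_force: 0.2
```

>>> jog_arm(
  rows=[
    {"fingers": 0, "x": -5, "y": 0, "z": 0, "ax": 0, "ay": 0, "az": 0},
    {"fingers": 0, "x": -20, "y": 0, "z": 0, "ax": 0, "ay": 0, "az": 0},
    {"fingers": 0, "x": -40, "y": 0, "z": 0, "ax": 0, "ay": 0, "az": 0},
    {"fingers": 0, "x": -45, "y": 0, "z": 0, "ax": 0, "ay": 0, "az": 0},
    {"fingers": 0, "x": -45, "y": 0, "z": 0, "ax": 0, "ay": 0, "az": 0},
    {"fingers": 0, "x": -45, "y": 0, "z": 0, "ax": 0, "ay": 0, "az": 0},
    {"fingers": 0, "x": 0, "y": 0, "z": 0, "ax": 0, "ay": 0, "az": 0},
    {"fingers": 0, "x": 0, "y": 0, "z": 0, "ax": 0, "ay": 0, "az": 0},
  ],
)

```text
t: 25.05
eef_pos: [0.519, 0.0386, 0.2245]
tool_rot: [-0.0, 0.687, 0.726, 0.0]
contact_force: [-0.3, 1.3, -0.5]
gripper_width: -0.003
grasp_force: 0.0
```

```bash
python3 -c "
from st import *
rail();C=np.array([.534,.1564,0])
for n,z in(('top',.249),('scene',.249)):
    c=cam(n);p=c['pixels'];cv2.imwrite(f'pics/{n}9.png',p[...,::-1]);h=cv2.cvtColor(p,cv2.COLOR_RGB2HSV).astype(int)
    m=(h[...,0]<14)&(h[...,1]>150)&(h[...,2]>(110 if n=='top' else 60))
    m[:, 330 if n=='top' else 560:]=0
    if n=='scene': m[:,:320]=0;m[:220]=0
    for s,ce,l in blobs(m,60):
        r=cv2.minAreaRect(np.argwhere(l)[:,::-1].astype(np.float32));print(n,s,ce.round(1),r[1:],(F@(onz(c,*ce,.254)-C)).round(4))
t=cv2.imread('pics/top9.png');s=cv2.imread('pics/scene9.png')
cv2.imwrite('pics/crop9.png',np.hstack([cv2.resize(s[240:400,300:460],(400,400),interpolation=2),cv2.resize(t[140:240,120:220],(400,400),interpolation=2)]))
"
```

```text
tcp rail [-0.0222 -0.1167  0.2245] F [-0.2  1.3 -0.5]
top [114 179  42   7 156] [134.2 182.3] ((3.633599281311035, 41.32328796386719), 85.91438293457031) [0.0416 0.1099 0.254 ]
top [  77  268   57   40 1419] [104.7 287.6] ((26.065105438232422, 56.14295959472656), 73.49563598632812) [-0.1884  0.1677  0.254 ]
scene [ 364  261   59   56 1284] [392.5 287.7] ((59.665714263916016, 26.140275955200195), 39.61068344116211) [0.0635 0.1121 0.254 ]
scene [ 462  280   76   58 2080] [500.4 308.2] ((77.69010162353516, 28.87703514099121), 25.016895294189453) [-0.0258  0.2607  0.254 ]
scene [407 354  31  40 469] [421.1 374.1] ((21.800003051757812, 35.00000762939453), 36.869895935058594) [0.1503 0.2246 0.254 ]
```

View pics/crop9.png

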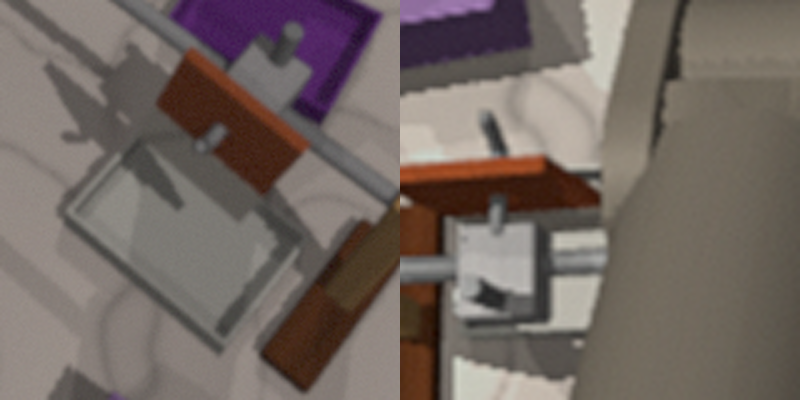

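```bash
python3 -c "
from st import *
C=np.array([.534,.1564,0]);c=cam('top');s=cam('scene')
P=lambda n,k,u,v,z:print(n,(F@(onz(k,u,v,z)-C)).round(4))
P('tip',c,142,169.5,.2275);P('block',c,144.2,208,.208)
P('edge sc',s,376,260,.254);P('edge sc',s,422.8,300,.254);P('tip sc',s,385,295.5,.2275)
P('post sc',s,300+291/2.5,240+30/2.5,.251)
P('block sc',s,300+270/2.5,240+77/2.5,.208)
for q in((327,325),(420,337.2),(388,380.5),(355,296)):P('tray sc',s,*q,.028)
"
```

```text
tip [0.0791 0.1023 0.2275]
block [-0.0094  0.1023  0.208 ]
edge sc [0.0401 0.0615 0.254 ]
edge sc [0.0477 0.1609 0.254 ]
tip sc [0.0701 0.1078 0.2275]
post sc [-0.0223  0.103   0.251 ]
block sc [-0.0069  0.1076  0.208 ]
tray sc [0.1049 0.0339 0.028 ]
tray sc [-0.0033  0.1877  0.028 ]
tray sc [0.1109 0.19   0.028 ]
tray sc [0.0149 0.0368 0.028 ]
```

>>> jog_arm(
  rows=[
    {"fingers": 0, "x": 0, "y": 0, "z": -20, "ax": 0, "ay": 0, "az": 0},
    {"fingers": 0, "x": -30, "y": 0, "z": -35, "ax": 0, "ay": 0, "az": 0},
    {"fingers": 0, "x": -40, "y": 0, "z": -35, "ax": 0, "ay": 0, "az": 0},
    {"fingers": 0, "x": -40, "y": 0, "z": -10, "ax": 0, "ay": 0, "az": 0},
    {"fingers": 0, "x": -40, "y": 0, "z": 0, "ax": 0, "ay": 0, "az": 0},
    {"fingers": 0, "x": 0, "y": 0, "z": 0, "ax": 0, "ay": 0, "az": 0},
    {"fingers": 0, "x": 0, "y": 0, "z": 0, "ax": 0, "ay": 0, "az": 0},
    {"fingers": 0, "x": 0, "y": 0, "z": 0, "ax": 0, "ay": 0, "az": 0},
  ],
)

```text
t: 26.05
eef_pos: [0.5279, -0.1055, 0.3219]
tool_rot: [-0.001, 0.685, 0.728, -0.0]
contact_force: [0.5, 0.3, -0.3]
gripper_width: 0.002
grasp_force: 0.0
```

```bash
python3 -c "
from st import *
rail();C=np.array([.534,.1564,0])
def edge(p,c,pr):
    h=cv2.cvtColor(p,cv2.COLOR_RGB2HSV).astype(int);m=(h[...,0]<14)&(h[...,1]>150)&(h[...,2]>110);m[:,330:]=0;m[:150]=0;m[260:]=0
    for s,ce,l in blobs(m,60):print(pr,s,ce.round(2),(F@(onz(c,*ce,.254)-C)).round(4))
c=cam('top');edge(cv2.imread('pics/top9.png')[...,::-1].copy(),c,'before')
for i in range(6):
    c=cam('top');edge(c['pixels'],c,i)
p=c['pixels'];h=cv2.cvtColor(p,cv2.COLOR_RGB2HSV).astype(int)
# tray: bright low-saturation pixels inside window
s=cam('scene');a=cv2.imread('pics/scene9.png')[240:340,340:440].astype(int);b=s['pixels'][240:340,340:440,::-1].astype(int)
print('scene diff',np.abs(a-b).mean(),(np.abs(a-b).max(2)>40).sum())
o=cv2.imread('pics/scene0.png');d=(np.abs(o.astype(int)-s['pixels'][...,::-1]).max(2)>50);print('rack diff',[ (t[0],t[1].round()) for t in blobs(d,60)])
"
```

```text
tcp rail [-0.0222 -0.261   0.3219] F [ 0.5  0.2 -0.3]
before [114 179  42   7 156] [134.19 182.31] [0.0416 0.1099 0.254 ]
0 [114 179  42   7 156] [134.19 182.31] [0.0416 0.1099 0.254 ]
1 [114 179  42   7 157] [134.21 182.32] [0.0415 0.1099 0.254 ]
2 [114 179  42   7 157] [134.3  182.31] [0.0415 0.1097 0.254 ]
3 [114 179  42   7 157] [134.12 182.32] [0.0415 0.1101 0.254 ]
4 [114 179  42   7 156] [134.19 182.31] [0.0416 0.1099 0.254 ]
5 [114 179  42   7 157] [134.12 182.32] [0.0415 0.1101 0.254 ]
scene diff 4.248633333333333 0
rack diff [(array([257,   0,  23,  10, 105], dtype=int32), array([264.,   3.])), (array([523,   0,  36,   9, 153], dtype=int32), array([539.,   2.])), (array([271,  10,  15,  19, 156], dtype=int32), array([280.,  18.])), (array([253,  13,  15,  20, 207], dtype=int32), array([260.,  23.])), (array([487,  17,  16,  36, 288], dtype=int32), array([494.,  34.])), (array([419,  30,  14,  35, 262], dtype=int32), array([426.,  46.])), (array([ 232,   37,   59,   85, 2660], dtype=int32), array([262.,  76.])), (array([192, 119,  21,  36, 308], dtype=int32), array([200., 139.])), (array([ 471,  201,   89,   84, 1155], dtype=int32), array([520., 246.])), (array([297, 212,  16,  11,  91], dtype=int32), array([305., 217.])), (array([528, 248,  16,  13,  99], dtype=int32), array([535., 254.])), (array([394, 257,  31,  24, 355], dtype=int32), array([409., 269.])), (array([ 362,  263,   60,   50, 1298], dtype=int32), array([391., 288.])), (array([353, 302,  20,  21, 159], dtype=int32), array([362., 311.]))]
```

```bash
python3 -c "
from station import bot
print(bot.hand_in())"
```

```text
the job is handed in; nothing more can be done
None
```

The pierced plaque hangs by its eye on the trolley's hook, at rest and within about 4 mm of the middle of the drip tray's length; it was let go well short of the tray, before the trolley was pushed, the other things show no movement in the images, and the job is handed in at about 26 s.

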